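# Hang the key paddle on the key stand's swinging safety hook

## Task

The key stand's safety hook is still swinging: take the wooden key paddle and hang it up by its steel loop. Steady the hook by leaning the end of the loop (or a fingertip) on it until it rests quietly against its back stop, then press the loop in through the spring gate, let it down into the bottom of the hook so that the gate snaps shut behind it, and let the paddle down until it hangs and let go of it. Press gently, the hook is thin rod, and leave the other things where they are.

Things in the scene. Friction and masses are not known exactly. Their poses are not given: they have to be found in the camera images.
- paddle: Key paddle, loose, 110 g: flat beech board with aluminium ferrule, together 120 x 36 mm, 14 mm thick (a key riveted on top, 2 mm proud), and a steel loop at its far end. Origin: centre of the underside of the 120 mm; x points along it to the loop, z out of the key side. It lies flat, key up, loop pointing away from the robot within 0.5 rad.
- grip (a point): Where to take the paddle, across its 36 mm width: middle of the board, at (-30, 0, 7) mm in the paddle's frame, 124.5 mm behind loop_end. Grasped here, the gripper stays clear of the stand.
- loop_end (a point): Centre of the rod at the far end of the loop, at (94.5, 0, 7) mm in the paddle's frame; it goes through the gate and ends in the bottom of the hook. The loop is a ring of round 7 mm rod in the paddle's plane at mid-thickness, centre x = 76 mm, inner diameter 30, outer 44 mm, open inside from x = 61 to 91 mm.
- stand: Key stand, fixed: dark round foot 120 mm across (centre 105 mm to the left, +y, of the hook), aluminium post bent over into a level beam along y at 310 mm height, with a dark collar at its free end (top 323 mm) from which the hook hangs. Origin on the cabinet top right under the hook's pivot; x points from the robot's side through the hook (the gate faces -x).
- pivot (a point): The hook's pivot on the beam's axis, 310 mm above the stand's origin. Does not move.
- hook: Safety hook of 7 mm steel rod, 120 g; over 12 N bends it. Origin at the pivot, z up its shank, x away from the robot. Swings about the beam (its y), 1.5 to 2 times a second, hardly damped. Away from the robot it meets a firm stop on the hand-clamped collar, from 0.08 to 0.68 rad past hanging straight: find it by feel (leaning it back takes under 1 N). Back rod at x = 19, z = -50 to -92 mm.
- hook_tip (a point): Centre of the rod's round end at the hook's upturned tip, facing the robot, at (-19, 0, -80) mm in the hook's frame; its top is at z = -76.5 mm. The hook is 31 mm wide inside.
- throat (a point): Where the loop's end goes in: at (-21.5, 0, -62) mm in the hook's frame, the place of loop_end when it just touches the shut gate, above and a little outside of the tip: let down from here it would slip off outside the tip.
- hook_seat (a point): Place of loop_end when the loop hangs in the bottom of the hook: (0, 0, -106) mm in the hook's frame.
- gate (a joint): Spring gate in the hook: flat tongue 3.5 x 8 x 50 mm, pivoted at (-19, 0, -36) mm in the hook's frame, its free end (z = -86) resting inside the tip. 0 rad shut; opens away from the robot to a firm stop at 0.48. Pressed at the throat it yields from 2 N (shut) to 4.2 N (12.5 mm, full open); from 9 mm on the loop's end can go down inside the tip, and the gate springs shut above it.
- tower_speaker: Furniture, fixed: black upright loudspeaker box, 136 x 120 mm, 270 mm tall, between the paddle and the stand. Origin under its middle; its front is 67 mm nearer to the robot. Carry the paddle past in front of it or above it.
- floor_lamp: Furniture, fixed: black floor lamp between robot and cabinet. Origin at its foot on the floor. Its pole, up to 50 mm thick, leans; at the height of the cabinet top and above (to 0.75 m) it stands about 0.37 m from the base axis, 40 to 46 degrees left of straight ahead. An arm to the left of it must be folded back to get past.
- mug: Bystander, leave it: white dotted mug, 92 mm wide, 93 mm tall, at the left.
- tape: Bystander, leave it: tan roll of parcel tape lying flat, 96 mm across, 48 mm tall, at the left.
- glue: Bystander, leave it: glue stick standing upright, 28 mm across, 90 mm tall, at the left.
- charger: Bystander, leave it: black power brick, 56 x 96 x 28 mm, lying flat near the front edge.
- earbuds: Bystander, leave it: white earbud case, 49 x 57 x 22 mm, near the front edge.
- tin: Bystander, leave it: green flat tin, 74 x 98 x 24 mm, at the right.

How it is judged:
On the way, in this order (a step that is already met when the one before it is completed fails the run):
1. the hook is steadied: leaned on by the paddle or a finger, it rests still (turning slower than 0.25 rad/s) for 0.4 s, the loop not yet in it (contact force between any of paddle, the fingers and hook above 0.2 N and angular speed of hook below 0.25 rad/s and z of loop_end in the frame of hook above -0.085 m), for 0.4 s.
2. the loop's end is in the bottom of the hook, inside the tip (z of loop_end in the frame of hook below -0.092 m and x of loop_end in the frame of hook between -0.018 and 0.018 m and y of loop_end in the frame of hook between -0.014 and 0.014 m), for 0.2 s.
At the end, for the whole second after the job is handed in: The loop's end lies in the bottom of the hook (at least 92 mm below the pivot along the hook, within 18 mm of its middle in x and 14 mm in y), the gate is shut (under 0.08 rad), and the paddle hangs upright, loop up (within 0.5 rad), let go and at most swaying a little (slower than 0.4 m/s) (all of step 2 and value of joint gate below 0.08 rad and angle between paddle's own x axis and vertical below 0.5 rad and linear speed of paddle below 0.4 m/s and height (world z) of paddle above 0.06 m); the robot touches nothing.
It fails at once if the hook is pressed harder than 12 N by the paddle or the robot (contact force between any of paddle, the fingers, the arm and hook above 12 N).
It fails at once if another thing is shifted by more than 30 mm (distance of any of mug, tape, glue, charger, earbuds, tin from where it was at the start of the episode above 0.03 m).
It also fails if it takes over 72 s, if anything falls off the work surface, if the arm or the gripper's body presses on something with over 40 N, if the wrist force passes 120 N, or if a joint passes its speed limit or range.

## Robot

A 6-joint arm with a two-finger parallel gripper is mounted at the origin on a cart in front of the work surface, level with it; the furniture and walls round the work are solid. World frame = base frame: x ahead of the robot, y to its left, z up, the work surface at z = 0. Lengths are in m, angles in rad, forces in N, time in s.
With the tool pointing down it reaches from about 0.275 to 0.75 m from the base axis. Payload 10.2 kg.
Tool frame: the origin (TCP) lies at the very end of the fingers, on their centre line; the grasp point (between the pads) lies env.grip_point_offset behind it (env.grip_point_offset is the distance from the TCP to the grasp point, in m); z points along the fingers, y is the line along which they close (so a half turn about z gives the same grasp; the last joint's range is limited). The gripper opens to 88 mm and grips with 3 to 60 N. Pads are 18 mm wide; open, the fingers measure 123 mm over their backs; the gripper's body (75 mm by 187 mm) begins 45 mm behind the grasp point.
Start: joints at [-1.463, 0.313, 1.498, -0, 1.331, -0.223], TCP at [0.171, -0.497, 0.239] pointing down, gripper open.
Joint ranges: [-2.94, 2.94], [-0.97, 2.17], [0.19, 2.56], [-1.23, 4.37], [0.02, 3.11], [-2.88, 2.88]. Speed limits (rad/s): [2.39, 2.39, 3.01, 3.14, 3.14, 3.14].

## Interface

Orientations are given as [roll, pitch, yaw] about the fixed x, y, z axes, in that order (R = Rz(yaw) Ry(pitch) Rx(roll)).
In Python, from rig import env, vision gives the robot as it stands.
- The arm moves only by the tool send_rows, never from a script. Its argument "increments" is a list of rows, each a list of 3 entries, a list of its own where there are three numbers: the finger opening in cm, from 0 to 8.81, then the shift along the tool's x, y, z in cm, then the turn about the tool's z in degrees. A call has 1 to 10 rows; each row shifts and turns the commanded pose from where the row before left it, along the tool's axes as they then stand; what a row does not reach is not made up. A row lasts 1/10 s, in which the tool goes at most 50 mm and 8.59 degrees, less where a joint would pass 70% of its speed; a pose out of reach is approached as far as the arm can. A call is refused whole if a number of a shift passes 5 or a number of a turn 8.59, either way. A call with a gripper value outside its range is refused whole. The fingers move at their own pace and stop on an object; the grip force is fixed at half the most. Time passes only in rows, so rows that do not move let the fingers close. It gives the time, the measured TCP pose, the force, the opening and the grip force at its end, in the units of the state.
- env.read_state(): the state, without advancing time (a new reading comes with each control period).
- vision.read_camera(name): name is "side" or "top"; returns (picture, depth): 480x640x3 uint8, red, green, blue; 480x640 float32, m along the optical axis (not along the pixel's ray), 0 where there is no reading.
- vision.camera_info(name): a dict with "fov_y" (degrees; the focal length in pixels is half the picture's height over the tangent of half this angle, whatever the lens; pixels are square), "cx", "cy" (the principal point, pixels), "k1" (the pictures are not rectified: a ray, as slopes to the right and down, at radius r is drawn at 1 + k1 r^2 times it, then the intrinsics apply), "R" (3x3) and "t" (3): a world point X has camera coordinates R X + t. Camera axes: x right, y down, z forward; pixel columns grow to the right and rows downward; lengths in m; the calibration is good to about 2 mm. A picture is of the moment at which its call begins. camera_info takes no time and is no camera call.
- env.close_job(): hands the job in; it is judged then, once.
The state is a dict: "clock": time; "joint_pos": joint angles; "joint_velocities": joint speeds; "tau": joint torques, N m; "tool_pos": TCP position; "eef_rot": TCP orientation; "ft_force": force on the tool from outside, world axes, zero at the start; "wrist_torque": the same for the moment, N m; "opening": opening from 0.0 (shut) to 1.0 (fully open); "gripper_force": force on a finger pad.
Only numpy, scipy, OpenCV 4.12 (cv2) and the standard library are available. Lean on these libraries where they do the work, as an engineer would, in place of code of your own. Each camera call takes 0.05 s, during which the arm holds its last target. There are 200 camera calls.

## Working session

There is one attempt and no reset: what is moved stays moved. The work goes in short steps, Python scripts to look and compute and a tool call to move; the robot and the scene stay as the last step left them, time stands still between calls to the robot, and variables do not carry over. Pictures are saved under pics/ and viewed, at most 11 in all, crops included, and the job is handed in when it is done.

Besides the shell and the picture viewer there is one more tool, called after "Call:" as a command line: name --argument value ..., lists and objects as JSON in quotes. send_rows: Moves the arm, as the interface text tells. Its arguments: {"type":"object","properties":{"increments":{"type":"array","items":{"type":"array"}}},"required":["increments"]}

```bash
ls; mkdir -p pics; cat > h.py <<'E'
import numpy as np, cv2
from rig import env, vision
from scipy.spatial.transform import Rotation as Ro
def cam(n):
    i=vision.camera_info(n); f=240/np.tan(np.radians(i["fov_y"])/2)
    return f,i["cx"],i["cy"],i["k1"],np.array(i["R"]),np.array(i["t"])
def cloud(n,d):
    f,cx,cy,k,R,t=cam(n)
    v,u=np.mgrid[0:480,0:640]; xd=(u-cx)/f; yd=(v-cy)/f
    x,y=xd.copy(),yd.copy()
    for _ in range(20):
        s=1+k*(x*x+y*y); x,y=xd/s,yd/s
    P=np.stack([x*d,y*d,d],-1)
    W=(P-t)@R; W[d<=0]=np.nan
    return W
def proj(n,X):
    f,cx,cy,k,R,t=cam(n); c=R@np.array(X)+t; x,y=c[0]/c[2],c[1]/c[2]; s=1+k*(x*x+y*y)
    return f*x*s+cx,f*y*s+cy
def shot(n,name=None):
    p,d=vision.read_camera(n)
    if name: cv2.imwrite(f"pics/{name}.png",p[...,::-1])
    return p,d,cloud(n,d)
def st():
    s=env.read_state(); print({k:np.round(s[k],3) for k in ("clock","tool_pos","eef_rot","ft_force","opening","gripper_force","joint_pos")}); return s
E
python3 - <<'E'
from h import *
s=st(); print(env.grip_point_offset)
for n in ("top","side"):
    p,d,W=shot(n,n+"0"); np.savez(n+"0.npz",p=p,W=W)
    i=vision.camera_info(n); print(n,i["fov_y"],i["k1"], -np.array(i["R"]).T@i["t"], np.array(i["R"])[2])
E
```

```text
pics
{'clock': np.float64(0.0), 'tool_pos': array([ 0.17 , -0.496,  0.238]), 'eef_rot': array([-3.14 , -0.   ,  0.331]), 'ft_force': array([0.638, 0.594, 0.237]), 'opening': np.float64(1.001), 'gripper_force': np.float64(0.0), 'joint_pos': array([-1.463,  0.313,  1.498, -0.   ,  1.331, -0.223])}
0.0187
top 57.100707170374605 -0.09086474796941077 [-0.09617572 -0.03849708  1.42001287] [ 0.33769288  0.04607855 -0.9401278 ]
side 53.954364635620976 -0.06969522080531836 [ 0.39991824 -0.82804017  1.1301529 ] [ 0.047618    0.53728997 -0.84205226]
```

View pics/top0.png

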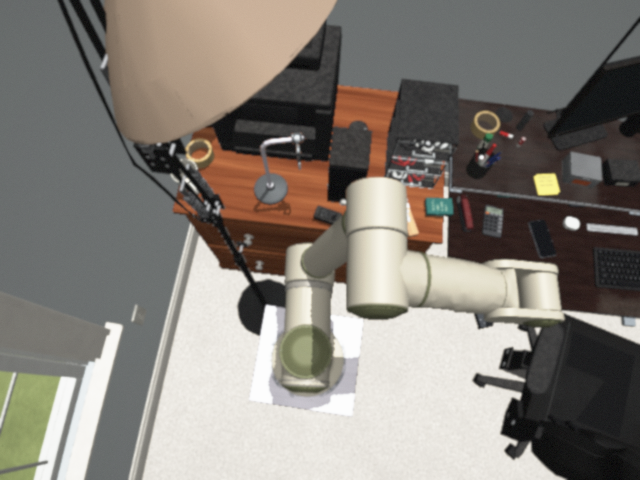

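View pics/side0.png

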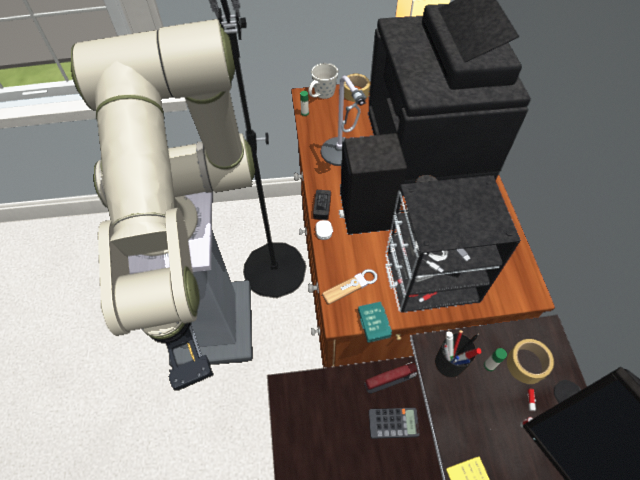

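The side picture shows the paddle at about (350,287) with its loop at (370,276). The stand collar is at (355,88), the hook at (352,118), the tower speaker at (375,180) and the tin at (375,322). The top picture shows the stand at (270,165) and the paddle partly hidden at (412,220).

```bash
python3 - <<'E'
from h import *
z=np.load("side0.npz"); p=z["p"];W=z["W"]
def at(u,v): return np.round(W[v,u],3)
for n,u,v in [("loop far",375,272),("board",345,289),("board rear",328,299),("tower tl",345,142),("tower tr",403,140),("tower fr",408,175),("tower fl",345,180),("foot",335,158),("foot L",322,152),("collar",360,97),("collar2",352,85),("hook",352,120),("shelf tl",400,185),("shelf bl",400,300),("lamp240",250,120),("glue",304,98),("mug",325,80),("charger",321,203),("earb",324,229),("tin",375,322)]: print(n,at(u,v))
# paddle: points 5..22 mm high in region
m=(W[...,2]>0.009)&(W[...,2]<0.025)
uv=np.zeros_like(m); uv[262:306,318:382]=1; m&=uv
P=W[m]; xy=P[:,:2].astype(np.float32)
print(len(P),cv2.minAreaRect(xy), P[:,2].mean())
t=np.load("top0.npz"); Wt=t["W"]
for n,u,v in [("collar",297,140),("beam",280,141),("post",263,150),("foot",270,188),("tape",199,152)]: print("top",n,np.round(Wt[v,u],3))
for n,img,b in (("s",p,(60,170,290,420)),("t",t["p"],(110,220,220,350))):
    c=img[b[0]:b[1],b[2]:b[3]]; cv2.imwrite(f"pics/z{n}.png",cv2.resize(c[...,::-1],None,fx=3.1,fy=3.1,interpolation=cv2.INTER_CUBIC))
a=cv2.imread("pics/zs.png");b=cv2.imread("pics/zt.png");h=max(a.shape[0],b.shape[0])
pad=lambda q:cv2.copyMakeBorder(q,0,h-q.shape[0],0,0,cv2.BORDER_CONSTANT)
cb=np.hstack([pad(a),pad(b)]);print(cb.shape);cv2.imwrite("pics/zz.png",cb)
# collar: points above 0.29 in the side picture in that window
m=np.zeros(W.shape[:2],bool);m[65:170,325:372]=1
for lo,hi in [(.31,.33),(.28,.31),(.25,.28),(.22,.25),(.19,.22),(.16,.19)]:
    q=W[m&(W[...,2]>lo)&(W[...,2]<hi)]; q=q[q[:,1]<0.4]
    if len(q): print(lo,len(q),np.round(q.min(0),3),np.round(q.max(0),3),np.round(np.median(q,0),3))
E
```

```text
loop far [ 0.602 -0.237  0.01 ]
board [ 0.514 -0.281  0.015]
board rear [ 0.466 -0.304  0.014]
tower tl [ 0.541 -0.002  0.271]
tower tr [0.701 0.028 0.23 ]
tower fr [0.737 0.03  0.081]
tower fl [ 0.536 -0.062  0.195]
foot [0.543 0.176 0.017]
foot L [0.505 0.214 0.009]
collar [0.592 0.102 0.321]
collar2 [0.579 0.154 0.318]
hook [0.623 0.354 0.003]
shelf tl [ 0.67  -0.101  0.206]
shelf bl [ 0.653 -0.325  0.008]
lamp240 [ 0.246  0.709 -0.287]
glue [0.465 0.397 0.078]
mug [0.542 0.458 0.095]
charger [ 0.48  -0.002  0.026]
earb [ 0.479 -0.09   0.021]
tin [ 0.576 -0.384  0.022]
647 ((0.5271747708320618, -0.28038257360458374), (0.11347302794456482, 0.1485118567943573), 87.90267944335938) 0.014405475569429671
top collar [0.579 0.114 0.316]
top beam [0.569 0.162 0.316]
top post [0.553 0.213 0.279]
top foot [0.55  0.216 0.026]
top tape [ 0.673  0.511 -0.005]
(341, 806, 3)
0.31 228 [0.562 0.088 0.31 ] [0.609 0.203 0.33 ] [0.584 0.122 0.317]
0.28 102 [0.556 0.087 0.28 ] [0.612 0.214 0.31 ] [0.574 0.111 0.29 ]
0.25 1010 [ 0.535 -0.099  0.25 ] [0.611 0.217 0.28 ] [ 0.567 -0.033  0.271]
0.22 130 [ 0.535 -0.068  0.221] [0.596 0.221 0.25 ] [0.556 0.107 0.235]
0.19 109 [ 0.535 -0.041  0.19 ] [0.589 0.218 0.22 ] [0.561 0.112 0.207]
0.16 44 [ 0.535 -0.015  0.16 ] [0.568 0.216 0.19 ] [0.558 0.21  0.176]
```

View pics/zz.png

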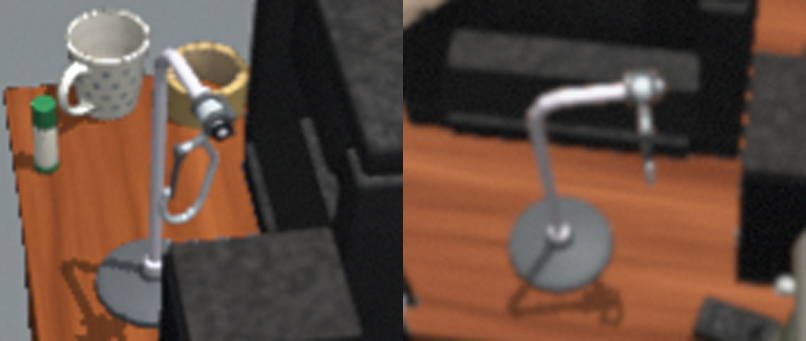

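The enlarged crop shows the hook hanging from the collar, open toward the robot side with its gate, and the beam running from the post at upper left. Next I fit the foot, collar, tower and paddle precisely.

```bash
python3 - <<'E'
from h import *
S=np.load("side0.npz");T=np.load("top0.npz")
W=S["W"].astype(np.float64);p=S["p"].astype(int);Wt=T["W"]
def sel(W,x,y,z): return W[(W[...,0]>x[0])&(W[...,0]<x[1])&(W[...,1]>y[0])&(W[...,1]<y[1])&(W[...,2]>z[0])&(W[...,2]<z[1])]
# tower top
for n,w in (("side",W),("top",Wt)):
    q=sel(w,(.5,.72),(-.12,.085),(.262,.278)); print("tower",n,len(q),cv2.minAreaRect(q[:,:2].astype(np.float32)),cv2.boxPoints(cv2.minAreaRect(q[:,:2].astype(np.float32))).round(3).tolist())
    q=sel(w,(.48,.63),(.13,.29),(.006,.02)); r=cv2.minEnclosingCircle(q[:,:2].astype(np.float32)); print("foot",n,len(q),r)
    q=sel(w,(.53,.63),(.08,.24),(.30,.33)); c=q[:,:2]; m=c.mean(0);_,s,v=np.linalg.svd(c-m); print("beam",n,len(q),m,v[0],np.degrees(np.arctan2(v[0][1],v[0][0])),((c-m)@v[0]).min(),((c-m)@v[0]).max(), q[:,2].max())
    q=sel(w,(.53,.65),(.05,.14),(.29,.33)); print("collar",len(q),q.min(0),q.max(0),np.median(q,0))
q=sel(W,(.42,.64),(-.36,-.2),(.0045,.025)); uv=np.array([proj("side",a) for a in q])
col=np.array([p[int(round(v)),int(round(u))] for u,v in uv])
for a,c in list(zip(q.round(3),col))[::60]: print(a,c)
k=(q[:,1]>-.34)&(q[:,0]<.63)
pts=q[k]; hi=pts[pts[:,2]>.0115]; print(len(hi),cv2.minAreaRect(hi[:,:2].astype(np.float32)),cv2.boxPoints(cv2.minAreaRect(hi[:,:2].astype(np.float32))).round(3).tolist())
m=pts[:,:2].mean(0);_,s,v=np.linalg.svd(pts[:,:2]-m);pr=(pts[:,:2]-m)@v.T;print(m,v[0],pr.min(0),pr.max(0))
a=cv2.resize(S["p"][255:345,310:410][...,::-1],None,fx=6,fy=6,interpolation=cv2.INTER_CUBIC);cv2.imwrite("pics/pad.png",a)
E
```

```text
tower side 2221 ((0.6274212598800659, -0.01695159822702408), (0.18726946413516998, 0.1772768646478653), 1.9172821044921875) [[0.531000018119812, 0.0689999982714653], [0.5370000004768372, -0.10899999737739563], [0.7239999771118164, -0.10199999809265137], [0.7179999947547913, 0.07500000298023224]]
foot side 352 ((0.5566123723983765, 0.21774572134017944), 0.08326290547847748)
beam side 263 [0.58397416 0.13105826] [ 0.28749246 -0.9577829 ] -73.29210704287021 -0.0830357677166034 0.045708459301233115 0.3295759035046162
collar 183 [0.57448155 0.08724599 0.29034944] [0.60869208 0.13996833 0.3295759 ] [0.58986622 0.10992725 0.3169846 ]
tower top 1716 ((0.6206883192062378, -0.012820690870285034), (0.17958490550518036, 0.1792442500591278), 1.2732362747192383) [[0.5289999842643738, 0.07500000298023224], [0.5329999923706055, -0.10400000214576721], [0.7120000123977661, -0.10000000149011612], [0.7080000042915344, 0.07900000363588333]]
foot top 635 ((0.5592226982116699, 0.2149677723646164), 0.09128063917160034)
beam top 257 [0.57831021 0.14449106] [ 0.27332521 -0.96192168] -74.13776738220098 -0.0730
[... 444 characters left out ...]
 0.015] [234 193 141]
[ 0.471 -0.282  0.015] [232 191 139]
[ 0.458 -0.286  0.014] [241 204 149]
[ 0.47  -0.292  0.012] [245 213 155]
[ 0.517 -0.3    0.005] [169  90  47]
[ 0.473 -0.313  0.012] [174 135  99]
[ 0.549 -0.341  0.025] [ 55 128 124]
[ 0.541 -0.347  0.022] [33 82 80]
[ 0.542 -0.357  0.025] [38 90 88]
556 ((0.5275607109069824, -0.2821870446205139), (0.11327086389064789, 0.14561007916927338), 89.02989959716797) [[0.45399999618530273, -0.33799999952316284], [0.5989999771118164, -0.3400000035762787], [0.6010000109672546, -0.22699999809265137], [0.4560000002384186, -0.2240000069141388]]
[ 0.52670741 -0.27727696] [-0.95304219 -0.30283757] [-0.09554513 -0.07415291] [0.08956337 0.08155582]
```

View pics/pad.png

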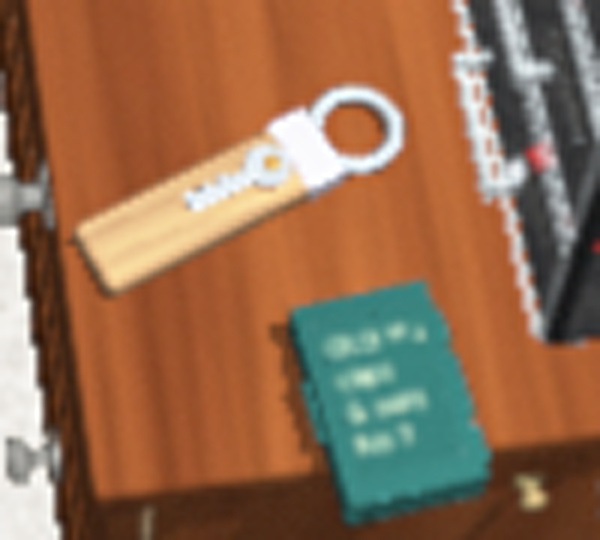

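```bash
cat >> h.py <<'E'
def ray(n,u,v,z):
    f,cx,cy,k,R,t=cam(n); xd,yd=(u-cx)/f,(v-cy)/f; x,y=xd,yd
    for _ in range(30):
        s=1+k*(x*x+y*y); x,y=xd/s,yd/s
    d=R.T@np.array([x,y,1.]); o=-R.T@t
    return o+d*(z-o[2])/d[2]
E
python3 - <<'E'
from h import *
S=np.load("side0.npz");T=np.load("top0.npz")
g=lambda x,y,z:ray("side",310+x/6-.5,255+y/6-.5,z).round(4)
for n,a in dict(rl=(78,232,.014),rr=(112,293,.014),fl=(268,128,.014),fr2=(342,180,.014),fl2=(308,108,.014),ringc=(356,129,.007)).items(): print(n,g(*a))
# paddle wood+metal pixel centroid/axis on board plane
p=S["p"].astype(int); m=np.zeros(p.shape[:2],np.uint8)
m[(p[...,1]>150)&(p[...,0]>190)]=1; w=np.zeros_like(m); w[262:308,318:380]=1; m&=w
n,l,s,c=cv2.connectedComponentsWithStats(m); i=1+np.argmax(s[1:,4]); vv,uu=np.where(l==i)
P=np.array([ray("side",u,v,.012)[:2] for u,v in zip(uu,vv)]); r=cv2.minAreaRect(P.astype(np.float32)); print(r, cv2.boxPoints(r).round(4).tolist())
for n,X in (("side",S["W"]),("top",T["W"])):
    q=X[(abs(X[...,2]-.27)<.008)&(X[...,0]>.5)&(X[...,0]<.75)&(abs(X[...,1])<.12)]
    print(n,"y hist",np.histogram(q[:,1],np.arange(-.1,.1,.01))[0].tolist()); print("x hist",np.histogram(q[:,0],np.arange(.51,.74,.01))[0].tolist())
# stand: base post centre, collar end, from crops (scale 3.1)
gs=lambda x,y,z:ray("side",290+x/3.1-.5,60+y/3.1-.5,z).round(4)
gt=lambda x,y,z:ray("top",220+(x-403)/3.1-.5,110+y/3.1-.5,z).round(4)
print("foot side left/..",gs(96,285,.008),"top foot L R",gt(510,240,.008),gt(612,240,.008),"postbase",gt(558,238,.01),gs(152,270,.01))
print("beam top view axis pts z.31",gt(560,102,.31),gt(620,90,.31),"collar",gt(644,86,.31),"side collar",gs(215,110,.31),"end",gs(224,130,.31),"beam",gs(175,65,.31))
E
```

```text
rl [ 0.4538 -0.286   0.014 ]
rr [ 0.4653 -0.3165  0.014 ]
fl [ 0.5435 -0.2441  0.014 ]
fr2 [ 0.5723 -0.2733  0.014 ]
fl2 [ 0.5627 -0.236   0.014 ]
ringc [ 0.5836 -0.2452  0.007 ]
((0.5307498574256897, -0.26973408460617065), (0.15484291315078735, 0.041335172951221466), 22.815336227416992) [[0.4514000117778778, -0.2806999981403351], [0.4674000144004822, -0.3188000023365021], [0.6100999712944031, -0.2587999999523163], [0.5940999984741211, -0.2206999957561493]]
side y hist [193, 179, 183, 176, 167, 172, 166, 164, 180, 154, 159, 74, 64, 35, 7, 5, 7, 2, 0]
x hist [0, 0, 55, 159, 160, 162, 154, 165, 161, 154, 154, 157, 159, 148, 156, 146, 82, 0, 39, 17, 17, 14]
top y hist [138, 139, 146, 140, 135, 144, 139, 138, 138, 139, 140, 102, 0, 11, 9, 11, 8, 9, 4]
x hist [0, 0, 82, 142, 135, 117, 119, 118, 118, 114, 122, 107, 115, 111, 108, 112, 61, 0, 44, 2, 6, 18]
foot side left/.. [0.5009 0.2179 0.008 ] top foot L R [0.555  0.2764 0.008 ] [0.5719 0.1607 0.008 ] postbase [0.5645 0.222  0.01  ] [0.561  0.2307 0.01  ]
beam top view axis pts z.31 [0.5636 0.1908 0.31  ] [0.5847 0.1372 0.31  ] collar [0.5923 0.1155 0.31  ] side collar [0.5929 0.1224 0.31  ] end [0.5966 0.0972 0.31  ] beam [0.5675 0.1833 0.31  ]
```

Call:
send_rows --increments '[[8.8,[2,-0.5,0],-5],[8.8,[4,-0.6,0],0],[8.8,[4,-0.6,0],0],[8.8,[4,-0.6,0],0],[8.8,[4,-0.6,0],0],[8.8,[4,-0.6,0],0],[8.8,[4,-0.6,0],0],[8.8,[4,-0.6,1],0],[8.8,[4,-0.6,2],0],[8.8,[2.6,-0.6,2],0]]'

```text
clock: 1.1
tool_pos: [0.4839, -0.2938, 0.1878]
eef_rot: [3.142, -0.0, 0.42]
ft_force: [-0.2, -0.4, -1.0]
opening: 0.996
gripper_force: 0.0
```

```bash
cat >> h.py <<'E'
def to(x,y,z=None):
    s=env.read_state(); a=s["eef_rot"][2]; d=np.array([x,y])-s["tool_pos"][:2]
    print("tool dx,dy,dz cm",np.round([100*(np.cos(a)*d[0]+np.sin(a)*d[1]),100*(np.sin(a)*d[0]-np.cos(a)*d[1]),0 if z is None else 100*(s["tool_pos"][2]-z)],2),"yaw deg",np.degrees(a).round(2))
E
python3 -c "
from h import *
st();to(.4796,-.292,.003)"
```

```text
{'clock': np.float64(1.1), 'tool_pos': array([ 0.484, -0.294,  0.188]), 'eef_rot': array([ 3.142, -0.   ,  0.42 ]), 'ft_force': array([-0.204, -0.402, -1.027]), 'opening': np.float64(0.996), 'gripper_force': np.float64(0.0), 'joint_pos': array([-0.753,  0.445,  1.445,  0.   ,  1.251,  0.398])}
tool dx,dy,dz cm [-0.31 -0.34 18.48] yaw deg 24.04
```

Call:
send_rows --increments '[[8.8,[-0.3,-0.3,2.5],0],[8.8,[0,0,4],0],[8.8,[0,0,4],0],[8.8,[0,0,3.5],0],[8.8,[0,0,2.5],0],[8.8,[0,0,1.3],0],[8.8,[0,0,0.6],0],[8.8,[0,0,0],0]]'

```text
clock: 1.9
tool_pos: [0.4782, -0.294, 0.0048]
eef_rot: [-3.142, -0.0, 0.418]
ft_force: [-0.8, -0.4, 0.6]
opening: 0.999
gripper_force: 0.0
```

Call:
send_rows --increments '[[5,[0,0,0],0],[0,[0,0,0],0],[0,[0,0,0],0],[0,[0,0,0],0],[0,[0,0,0],0],[0,[0,0,0],0],[0,[0,0,0],0],[0,[0,0,0],0]]'

```text
clock: 2.7
tool_pos: [0.4781, -0.2939, 0.0047]
eef_rot: [-3.142, 0.0, 0.418]
ft_force: [0.3, -0.0, 0.7]
opening: 0.399
gripper_force: 29.9
```

```bash
python3 -c "
from h import *
st()
"
```

```text
{'clock': np.float64(2.7), 'tool_pos': array([ 0.478, -0.294,  0.005]), 'eef_rot': array([-3.142,  0.   ,  0.418]), 'ft_force': array([ 0.303, -0.015,  0.675]), 'opening': np.float64(0.399), 'gripper_force': np.float64(29.862), 'joint_pos': array([-0.76 ,  0.678,  1.61 ,  0.   ,  0.854,  0.393])}
```

Call:
send_rows --increments '[[0,[0,0,-1],0],[0,[0,0,-2],0],[0,[0,0,-3],0],[0,[-0.5,-0.7,-3.5],0],[0,[-1,-1.8,-3.5],0],[0,[-1.2,-2.5,-3.5],0],[0,[-1.2,-2.5,-3],0],[0,[-1.2,-2.5,-2.5],0],[0,[-0.9,-2,-2],0],[0,[0,-1,-1],0]]'

```text
clock: 3.7
tool_pos: [0.3697, -0.1988, 0.2569]
eef_rot: [3.139, -0.001, 0.418]
ft_force: [-0.1, -0.3, -0.0]
opening: 0.405
gripper_force: 29.9
```

```bash
python3 -c "
from h import *
st();to(.38,.07,.25)
"
```

```text
{'clock': np.float64(3.7), 'tool_pos': array([ 0.37 , -0.199,  0.257]), 'eef_rot': array([ 3.139e+00, -1.000e-03,  4.180e-01]), 'ft_force': array([-0.104, -0.296, -0.05 ]), 'opening': np.float64(0.405), 'gripper_force': np.float64(29.861), 'joint_pos': array([-0.774,  0.061,  1.756, -0.   ,  1.322,  0.379])}
tool dx,dy,dz cm [ 11.84 -24.16   0.69] yaw deg 23.93
```

Call:
send_rows --increments '[[0,[0.8,-2,0],0],[0,[1.4,-3.2,0],0],[0,[1.4,-3.2,0],0],[0,[1.4,-3.2,0],0],[0,[1.4,-3.2,0],0],[0,[1.4,-3.2,0.3],0],[0,[1.4,-3.2,0.2],0],[0,[1.4,-2,0.2],5],[0,[0.6,-0.6,0],6],[0,[0.3,0,0],5]]'

```text
clock: 4.7
tool_pos: [0.3801, 0.0651, 0.2475]
eef_rot: [-3.141, 0.001, 0.137]
ft_force: [-0.2, 0.1, -0.3]
opening: 0.403
gripper_force: 29.9
```

```bash
python3 - <<'E'
from h import *
st()
p,d,W=shot("side","s1"); q,e,V=shot("top","t1"); np.savez("s1.npz",p=p,W=W,q=q,V=V)
a=cv2.resize(p[60:190,300:430,::-1],(520,520),interpolation=cv2.INTER_CUBIC)
b=cv2.resize(q[120:220,230:300,::-1],(280,400),interpolation=cv2.INTER_CUBIC)
b=cv2.copyMakeBorder(b,0,120,0,0,cv2.BORDER_CONSTANT); cv2.imwrite("pics/v1.png",np.hstack([a,b]))
E
```

```text
{'clock': np.float64(4.7), 'tool_pos': array([0.38 , 0.065, 0.248]), 'eef_rot': array([-3.141e+00,  1.000e-03,  1.370e-01]), 'ft_force': array([-0.219,  0.095, -0.318]), 'opening': np.float64(0.403), 'gripper_force': np.float64(29.859), 'joint_pos': array([-0.137, -0.01 ,  1.854,  0.   ,  1.298,  1.297])}
```

View pics/v1.png

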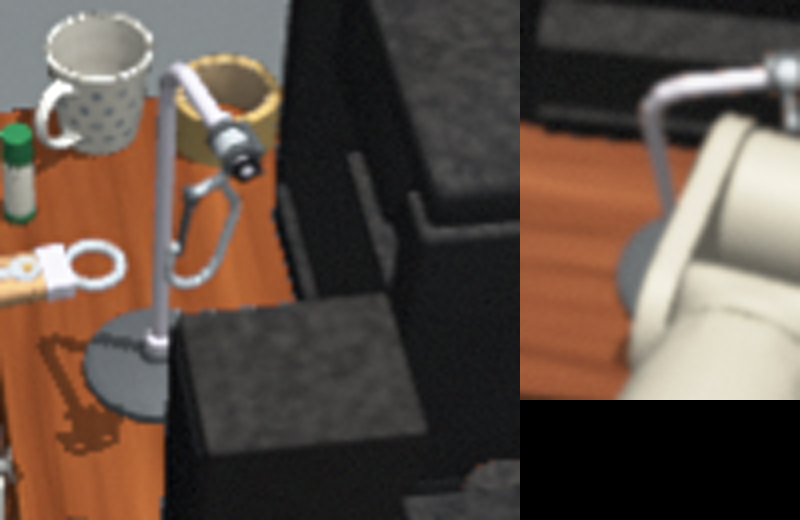

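Crop (scale 4, offset 300,60): the loop is at (97,265), the hook tip at (172,248), its bottom at (193,286), its upper back corner at (236,192) and the gate pivot at about (190,192). I'll fit the hook model to these points.

```bash
cat >> h.py <<'E'
def loop_end(s=None,off=.1345+.0003):
    s=s or env.read_state(); a=s["eef_rot"][2]; return s["tool_pos"]+np.array([off*np.cos(a),off*np.sin(a),.0023])
def hookw(piv,th,al,x,z,y=0):
    xs=x*np.cos(al)-z*np.sin(al); zs=x*np.sin(al)+z*np.cos(al)
    return np.array([piv[0]+xs*np.cos(th)-y*np.sin(th),piv[1]+xs*np.sin(th)+y*np.cos(th),.310+zs])
E
python3 - <<'E'
from h import *
from scipy.optimize import least_squares
s=env.read_state(); L=loop_end(s); a=s["eef_rot"][2]; c=L-.0185*np.array([np.cos(a),np.sin(a),0])
cr=lambda X:(np.array(proj("side",X))-[300,60]+.5)*4-.5
print("ring c pred",cr(c),"end",cr(L+.0035*np.array([np.cos(a),np.sin(a),0])))
obs=[(-.019,-.080,172,247),(0,-.1095,193,284),(.019,-.050,233,194),(.019,-.092,219,265),(-.019,-.036,191,192)]
def f(v,th=None):
    return np.array([cr(hookw(v[:2],v[3],v[2],x,z))-[u,w] for x,z,u,w in obs]).ravel()
for al in (-.2,.2):
  r=least_squares(f,[.593,.117,al,.29]); print(r.x.round(3),r.fun.round(1))
  r=least_squares(lambda v:f([v[0],v[1],v[2],.29]),[.593,.117,al]); print(r.x.round(3),r.fun.round(1))
print("pivot at",cr([.593,.117,.31]))
E
```

```text
ring c pred [ 93.96781216 267.19683626] end [126.3774513  261.34476052]
[ 0.588  0.12  -0.246  0.417] [  4.2   2.2  -4.5  -4.7   0.4  10.   -1.6 -10.6   1.3   3.1]
[ 0.587  0.118 -0.218] [ 2.5  0.4 -3.9 -5.9  2.  12.3  0.5 -9.7 -1.2  2.8]
[ 0.588  0.12  -0.246  0.417] [  4.2   2.2  -4.5  -4.7   0.4  10.   -1.6 -10.6   1.3   3.1]
[ 0.587  0.118 -0.218] [ 2.5  0.4 -3.9 -5.9  2.  12.3  0.5 -9.7 -1.2  2.8]
pivot at [238.26720634 147.01194636]
```

Call:
send_rows --increments '[[0,[0,-0.9,0.2],0],[0,[1,-0.2,0],0],[0,[1.2,-0.2,0],0],[0,[0.8,-0.1,0],0],[0,[0.4,-0.1,0],0],[0,[0.3,0,0],0],[0,[0.3,0,0],0],[0,[0.3,0,0],0],[0,[0.2,0,0],0],[0,[0,0,0],0]]'

```text
clock: 5.8
tool_pos: [0.4225, 0.0849, 0.2457]
eef_rot: [3.142, -0.0, 0.139]
ft_force: [-0.8, -0.9, 0.4]
opening: 0.402
gripper_force: 29.9
```

```bash
cat >> h.py <<'E'
PIV=np.array([.588,.119]);TH=.3
def rel():
    s=env.read_state(); r=loop_end(s)-[*PIV,.31]; f=np.array(s["ft_force"])
    R=np.array([[np.cos(TH),np.sin(TH),0],[-np.sin(TH),np.cos(TH),0],[0,0,1]])
    print("t",round(s["clock"],2),"loop in stand mm",(R@r*1000).round(1),"F stand",(R@f).round(2),"yaw",round(s["eef_rot"][2],3))
def view(name,b=(90,165,320,395),sc=5):
    p,d,W=shot("side"); a=cv2.resize(p[b[0]:b[1],b[2]:b[3],::-1],None,fx=sc,fy=sc,interpolation=cv2.INTER_CUBIC); cv2.imwrite(f"pics/{name}.png",a); return p
E
python3 - <<'E'
from h import *
rel()
for i in range(4):
    p=view("a%d"%i,(70,150,310,380),5); rel()
cv2.imwrite("pics/a.png",np.vstack([np.hstack([cv2.imread(f"pics/a{i}.png") for i in (0,1)]),np.hstack([cv2.imread(f"pics/a{i}.png") for i in (2,3)])]))
c=cv2.imread("pics/a.png");cv2.imwrite("pics/a.png",cv2.resize(c,(525,600)))
E
```

```text
t 5.8 loop in stand mm [-35.2  -5.3 -62. ] F stand [-0.99 -0.62  0.39] yaw 0.139
t 5.85 loop in stand mm [-35.3  -5.3 -62. ] F stand [-0.2   0.78 -0.16] yaw 0.139
t 5.9 loop in stand mm [-35.4  -5.3 -62. ] F stand [-0.26 -0.02 -0.89] yaw 0.139
t 5.95 loop in stand mm [-35.4  -5.2 -62. ] F stand [-0.61 -0.14 -1.09] yaw 0.139
t 6.0 loop in stand mm [-35.4  -5.2 -61.9] F stand [ 0.06  0.43 -2.05] yaw 0.139
```

View pics/a.png

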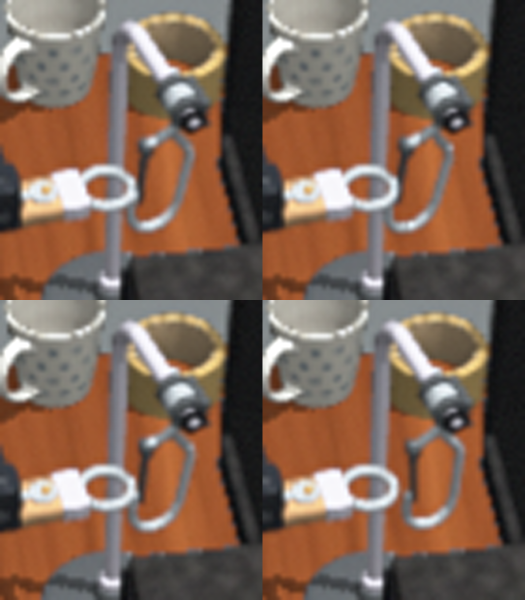

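Four frames show the hook swinging just ahead of the loop (loop end at (132,190), tip at (135,210) in the first tile). Next I push on gently.

Call:
send_rows --increments '[[0,[0.3,-0.1,0],0],[0,[0.3,-0.1,0],0],[0,[0.3,-0.1,0],0],[0,[0.3,-0.1,0],0],[0,[0.3,-0.1,0],0],[0,[0.2,0,0],0],[0,[0.2,0,0],0],[0,[0.2,0,0],0],[0,[0,0,0],0]]'

```text
clock: 6.9
tool_pos: [0.4426, 0.0927, 0.2457]
eef_rot: [3.142, -0.0, 0.139]
ft_force: [-0.8, 0.4, -1.2]
opening: 0.407
gripper_force: 29.9
```

```bash
cat >> h.py <<'E'
def angs(n=4):
    F=[];R=np.array([[np.cos(TH),np.sin(TH),0],[-np.sin(TH),np.cos(TH),0],[0,0,1]])
    ims=[]
    for i in range(n):
        p,d=vision.read_camera("side"); ims.append(p); F.append(R@env.read_state()["ft_force"])
    print("mean F",np.mean(F,0).round(2),"sd",np.std(F,0).round(2)); print("imdiff",[int((np.abs(ims[i].astype(int)-ims[0])[70:150,335:380].max(-1)>40).sum()) for i in range(n)])
    return ims
def crop(im,name,b=(70,150,310,380),sc=7):
    cv2.imwrite(f"pics/{name}.png",cv2.resize(im[b[0]:b[1],b[2]:b[3],::-1],None,fx=sc,fy=sc,interpolation=cv2.INTER_CUBIC))
E
python3 - <<'E'
from h import *
rel(); ims=angs(8); rel(); np.save("ims.npy",ims)
E
```

```text
t 6.9 loop in stand mm [-13.6  -3.8 -62. ] F stand [-0.63  0.61 -1.15] yaw 0.139
mean F [-0.39 -0.39 -0.78] sd [0.23 0.43 0.5 ]
imdiff [0, 0, 1, 0, 0, 0, 0, 0]
t 7.3 loop in stand mm [-13.8  -3.7 -61.9] F stand [-0.54 -0.73 -0.37] yaw 0.139
```

Call:
send_rows --increments '[[0,[0.2,0,0],0],[0,[0.2,-0.1,0],0],[0,[0.2,0,0],0],[0,[0.2,-0.1,0],0],[0,[0,0,0],0],[0,[0,0,0],0]]'

```text
clock: 7.9
tool_pos: [0.4501, 0.0959, 0.2457]
eef_rot: [-3.142, 0.0, 0.139]
ft_force: [-0.5, 0.1, -0.6]
opening: 0.403
gripper_force: 29.9
```

```bash
python3 - <<'E'
from h import *
rel(); ims=angs(8); rel(); crop(np.load("ims.npy")[-1],"b0",sc=5.5); crop(ims[-1],"b1",sc=5.5)
cv2.imwrite("pics/b.png",np.hstack([cv2.imread("pics/b0.png"),cv2.imread("pics/b1.png")]))
E
```

```text
t 7.9 loop in stand mm [ -5.5  -3.  -62. ] F stand [-0.5   0.21 -0.58] yaw 0.139
mean F [-0.03  0.61 -1.12] sd [0.67 0.5  0.39]
imdiff [0, 0, 0, 0, 0, 0, 0, 0]
t 8.3 loop in stand mm [ -5.6  -3.  -61.9] F stand [ 1.16 -0.27 -1.35] yaw 0.139
```

View pics/b.png

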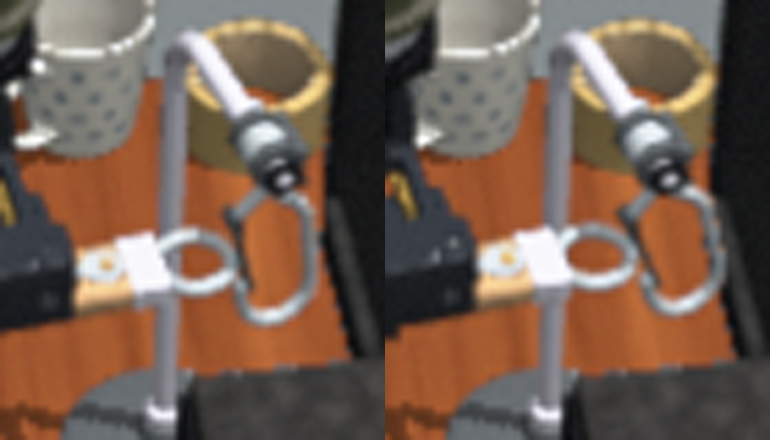

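The loop end sits on the gate and the hook leaned farther back between the two frames (bottom from (268,318) to (293,308)), so the stop is not reached yet.

Call:
send_rows --increments '[[0,[0.2,0,0],0],[0,[0.2,-0.1,0],0],[0,[0.2,0,0],0],[0,[0.2,-0.1,0],0],[0,[0,0,0],0],[0,[0,0,0],0]]'

```text
clock: 8.9
tool_pos: [0.4576, 0.0989, 0.2456]
eef_rot: [-3.142, 0.001, 0.139]
ft_force: [-2.7, -0.6, -0.6]
opening: 0.405
gripper_force: 29.8
```

```bash
cat >> h.py <<'E'
def backrod(im):
    # hook back rod column (bright grey ridge vs brown) at several rows: colour saturation low
    b=im[88:132,340:395]; hsv=cv2.cvtColor(b,cv2.COLOR_RGB2HSV).astype(int)
    m=(hsv[...,1]<70)&(hsv[...,2]>70); 
    print("backrod cols",[(88+r,340+int(np.where(m[r])[0].max())) if m[r].any() else None for r in range(18,40,4)])
    bb=np.where(m[:,20:45].any(1))[0]; print("lowest row",88+bb.max() if len(bb) else None)
E
python3 - <<'E'
from h import *
o=np.load("ims.npy")[-1]; backrod(o); rel(); ims=angs(8); rel(); backrod(ims[-1]); np.save("ims1.npy",ims[-1:])
E
```

```text
backrod cols [(106, 365), (110, 366), (114, 367), (118, 367), (122, 366), (126, 364)]
lowest row 128
t 8.9 loop in stand mm [  2.6  -2.2 -62.1] F stand [-2.81  0.19 -0.59] yaw 0.139
mean F [-2.84 -0.18 -1.43] sd [0.49 0.36 0.33]
imdiff [0, 0, 0, 0, 0, 0, 0, 0]
t 9.3 loop in stand mm [  2.6  -2.3 -62. ] F stand [-2.35  0.35 -1.73] yaw 0.139
backrod cols [(106, 370), (110, 371), (114, 373), (118, 373), (122, 371), (126, 365)]
lowest row 126
```

Call:
send_rows --increments '[[0,[0.2,0,0],0],[0,[0.2,-0.1,0],0],[0,[0.2,0,0],0],[0,[0.2,0,0],0],[0,[0,0,0],0],[0,[0,0,0],0]]'

```text
clock: 9.9
tool_pos: [0.4655, 0.1011, 0.2456]
eef_rot: [-3.141, 0.0, 0.139]
ft_force: [-3.7, -1.0, -2.5]
opening: 0.407
gripper_force: 29.9
```

```bash
python3 - <<'E'
from h import *
rel(); ims=angs(6); backrod(ims[-1]); np.save("ims2.npy",ims[-1:])
E
```

```text
t 9.9 loop in stand mm [ 10.7  -2.5 -62.1] F stand [-3.83  0.18 -2.53] yaw 0.139
mean F [-2.74  1.23 -1.95] sd [0.36 0.56 0.59]
imdiff [0, 0, 0, 0, 0, 0]
backrod cols [(106, 370), (110, 371), (114, 373), (118, 373), (122, 371), (126, 365)]
lowest row 126
```

```bash
python3 - <<'E'
from h import *
im=np.load("ims2.npy")[0]; crop(im,"c",(85,135,325,385),12)
cr=lambda X:(np.array(proj("side",X))-[325,85]+.5)*12-.5
L=loop_end();print("loop end",cr(L))
for al in (.3,.34,.38):
    print(al,{n:cr(hookw(PIV,TH,al,x,z)).round(0).tolist() for n,x,z in (("tip",-.019,-.080),("bot",0,-.1095),("bk50",.0225,-.05),("bk92",.0225,-.092),("gp",-.019,-.036))})
E
```

```text
loop end [423.72384544 349.02101793]
0.3 {'tip': [393.0, 415.0], 'bot': [492.0, 456.0], 'bk50': [528.0, 239.0], 'bk92': [563.0, 360.0], 'gp': [350.0, 289.0]}
0.34 {'tip': [406.0, 410.0], 'bot': [509.0, 446.0], 'bk50': [535.0, 232.0], 'bk92': [577.0, 350.0], 'gp': [357.0, 288.0]}
0.38 {'tip': [419.0, 405.0], 'bot': [525.0, 436.0], 'bk50': [542.0, 225.0], 'bk92': [590.0, 339.0], 'gp': [364.0, 287.0]}
```

View pics/c.png

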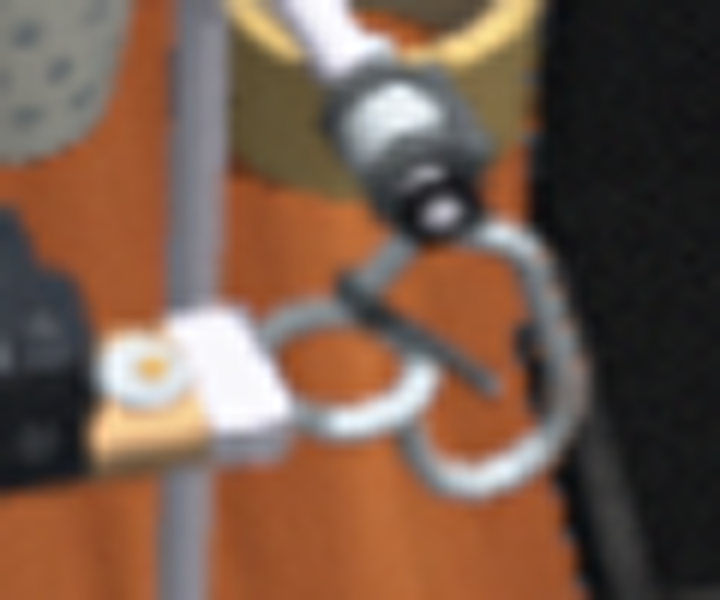

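The gate stands wide open (end at (490,385)), the loop end at (428,370) lies about 9 mm inside the tip at (412,425), and the hook is against its stop. Next I let it down along the hook.

Call:
send_rows --increments '[[0,[0.1,0,0.1],0],[0,[0.1,0,0.2],0],[0,[0.1,-0.1,0.2],0],[0,[0.1,0,0.2],0],[0,[0.1,0,0.2],0],[0,[0.1,0,0.2],0],[0,[0.1,-0.1,0.2],0],[0,[0.1,0,0.2],0],[0,[0.1,0,0.2],0],[0,[0,0,0],0]]'

```text
clock: 11.2
tool_pos: [0.4742, 0.1043, 0.2284]
eef_rot: [-3.141, 0.0, 0.139]
ft_force: [-1.5, -0.2, -2.1]
opening: 0.403
gripper_force: 29.9
```

```bash
python3 - <<'E'
from h import *
rel(); ims=angs(6); backrod(ims[-1]); np.save("ims3.npy",ims[-1:]);rel()
E
```

```text
t 11.2 loop in stand mm [ 20.   -2.1 -79.3] F stand [-1.45  0.24 -2.12] yaw 0.139
mean F [-1.51 -0.25 -1.8 ] sd [0.51 0.44 0.27]
imdiff [0, 0, 1, 1, 1, 0]
backrod cols [(106, 370), (110, 371), (114, 373), (118, 373), (122, 371), (126, 365)]
lowest row 126
t 11.5 loop in stand mm [ 19.9  -2.1 -78.9] F stand [-0.71 -0.43 -1.91] yaw 0.139
```

Call:
send_rows --increments '[[0,[0.1,0,0.2],0],[0,[0.1,0,0.2],0],[0,[0.2,-0.1,0.2],0],[0,[0.2,0,0.2],0],[0,[0.2,0,0.2],0],[0,[0.2,0,0.2],0],[0,[0.2,-0.1,0.2],0],[0,[0.1,0,0.2],0],[0,[0,0,0],0],[0,[0,0,0],0]]'

```text
clock: 12.5
tool_pos: [0.4867, 0.1081, 0.2128]
eef_rot: [-3.142, -0.0, 0.139]
ft_force: [-1.0, 0.6, -1.5]
opening: 0.403
gripper_force: 30.0
```

```bash
python3 - <<'E'
from h import *
rel(); ims=angs(6); backrod(ims[-1]); rel(); crop(ims[-1],"d",(85,135,325,385),12)
E
```

```text
t 12.5 loop in stand mm [ 33.1  -2.1 -94.9] F stand [-0.79  0.88 -1.5 ] yaw 0.139
mean F [-0.41 -0.07 -1.06] sd [0.22 0.42 0.22]
imdiff [0, 0, 0, 0, 0, 0]
backrod cols [(106, 369), (110, 369), (114, 370), (118, 371), (122, 369), (126, 365)]
lowest row 127
t 12.8 loop in stand mm [ 33.1  -2.2 -94.9] F stand [-0.52  0.15 -1.06] yaw 0.139
```

View pics/d.png

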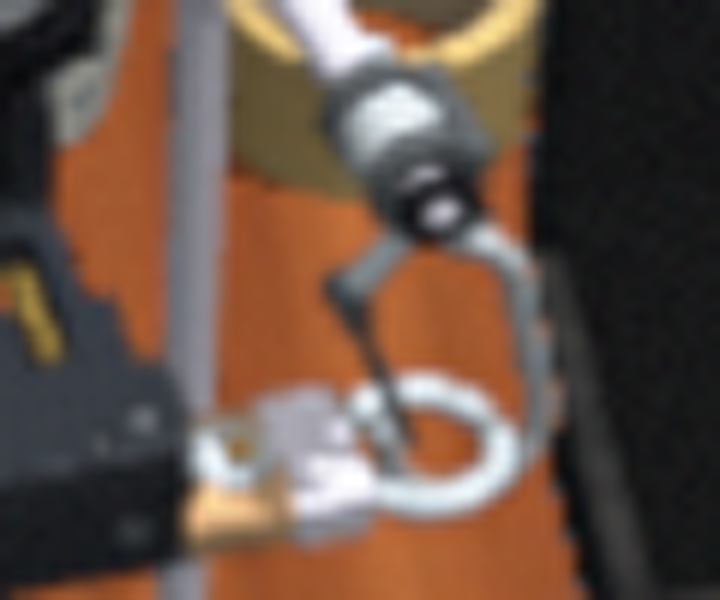

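The loop's ring is inside the hook (the tip shows through it at (395,450)), and the gate has snapped back shut. I'll bring the hook toward hanging and turn the gripper clear of the tower.

Call:
send_rows --increments '[[0,[-0.2,-0.2,0.1],1],[0,[-0.3,-0.2,0.1],1],[0,[-0.3,-0.2,0.1],1],[0,[-0.3,-0.2,0.1],1],[0,[-0.3,-0.2,0.1],1],[0,[-0.3,-0.2,0.1],1],[0,[-0.3,-0.2,0.1],1],[0,[-0.3,-0.2,0.1],1],[0,[0,0,0.1],0],[0,[0,0,0],0]]'

```text
clock: 13.8
tool_pos: [0.4627, 0.1223, 0.2038]
eef_rot: [3.142, -0.0, -0.001]
ft_force: [-0.4, -0.8, 0.2]
opening: 0.401
gripper_force: 29.9
```

```bash
python3 - <<'E'
from h import *
rel(); ims=angs(6); backrod(ims[-1]); rel(); st()
E
```

```text
t 13.8 loop in stand mm [  10.     0.2 -103.9] F stand [-0.65 -0.68  0.25] yaw -0.001
mean F [-0.27 -0.37  0.79] sd [0.63 0.55 0.77]
imdiff [0, 0, 0, 0, 0, 0]
backrod cols [(106, 362), (110, 364), (114, 364), (118, 364), (122, 363), (126, 362)]
lowest row 128
t 14.1 loop in stand mm [  10.     0.2 -103.9] F stand [-0.02 -0.4   0.58] yaw -0.001
{'clock': np.float64(14.1), 'tool_pos': array([0.463, 0.122, 0.204]), 'eef_rot': array([-3.142e+00, -0.000e+00, -1.000e-03]), 'ft_force': array([ 0.093, -0.387,  0.58 ]), 'opening': np.float64(0.403), 'gripper_force': np.float64(29.938), 'joint_pos': array([0.013, 0.243, 1.686, 0.   , 1.213, 1.584])}
```

Call:
send_rows --increments '[[0,[0,0,0.4],0],[0,[0,0,0.4],0],[0,[0.1,0,0.4],0],[0,[0.1,0,0.6],0],[0,[0.1,0,0.6],0],[0,[0,0,0],0],[0,[0,0,0],0]]'

```text
clock: 14.8
tool_pos: [0.4655, 0.1222, 0.1795]
eef_rot: [-3.142, 0.001, -0.001]
ft_force: [0.0, 0.5, 1.1]
opening: 0.403
gripper_force: 30.0
```

```bash
python3 - <<'E'
from h import *
rel(); ims=angs(6); backrod(ims[-1]); rel(); st()
E
```

```text
t 14.8 loop in stand mm [  12.7   -0.7 -128.2] F stand [0.16 0.45 1.13] yaw -0.001
mean F [-0.51  0.81  0.35] sd [0.34 0.6  0.39]
imdiff [0, 1, 0, 0, 0, 0]
backrod cols [(106, 363), (110, 365), (114, 365), (118, 364), (122, 364), (126, 362)]
lowest row 128
t 15.1 loop in stand mm [  12.8   -0.7 -127.9] F stand [-0.04  1.61  1.1 ] yaw -0.001
{'clock': np.float64(15.1), 'tool_pos': array([0.466, 0.122, 0.18 ]), 'eef_rot': array([ 3.142e+00, -0.000e+00, -1.000e-03]), 'ft_force': array([-0.518,  1.527,  1.103]), 'opening': np.float64(0.404), 'gripper_force': np.float64(29.99), 'joint_pos': array([ 0.013,  0.275,  1.711, -0.   ,  1.155,  1.584])}
```

Call:
send_rows --increments '[[0,[0.1,0,0.5],0],[0,[0.1,0,0.5],0],[0,[0.1,0,0.5],0],[0,[0.1,0,0.4],0],[0,[0.2,0,0.4],0],[0,[0.2,0,0.4],0],[0,[0.2,0,0.4],0],[0,[0.2,0,0.4],0],[0,[0,0,0],0],[0,[0,0,0],0]]'

```text
clock: 16.1
tool_pos: [0.4776, 0.1222, 0.1446]
eef_rot: [3.142, 0.0, -0.001]
ft_force: [-0.5, 0.8, 0.9]
opening: 0.404
gripper_force: 30.0
```

```bash
python3 - <<'E'
from h import *
rel(); ims=angs(6); backrod(ims[-1]); rel(); st()
E
```

```text
t 16.1 loop in stand mm [  24.2   -4.2 -163.1] F stand [-0.21  0.9   0.89] yaw -0.001
mean F [0.07 1.18 0.2 ] sd [0.41 0.26 0.63]
imdiff [0, 0, 0, 0, 0, 0]
backrod cols [(106, 364), (110, 365), (114, 365), (118, 365), (122, 365), (126, 363)]
lowest row 128
t 16.4 loop in stand mm [  24.2   -4.2 -162.9] F stand [0.1  1.4  0.47] yaw -0.001
{'clock': np.float64(16.4), 'tool_pos': array([0.478, 0.122, 0.145]), 'eef_rot': array([-3.142e+00, -0.000e+00, -1.000e-03]), 'ft_force': array([-0.316,  1.368,  0.467]), 'opening': np.float64(0.403), 'gripper_force': np.float64(29.992), 'joint_pos': array([0.012, 0.342, 1.721, 0.   , 1.079, 1.584])}
```

Call:
send_rows --increments '[[0,[0.2,0,0.5],0],[0,[0.2,0,0.5],0],[0,[0.2,0,0.5],0],[0,[0.2,0,0.5],0],[0,[0.2,0,0.5],0],[0,[0.2,0,0.4],0],[0,[0.3,0,0.4],0],[0,[0.3,0,0.4],0],[0,[0.3,0,0.4],0],[0,[0.3,0,0.3],0]]'

```text
clock: 17.4
tool_pos: [0.5019, 0.1222, 0.1004]
eef_rot: [3.142, -0.0, -0.001]
ft_force: [-0.0, -0.1, 3.7]
opening: 0.404
gripper_force: 30.0
```

```bash
python3 - <<'E'
from h import *
rel(); ims=angs(6); backrod(ims[-1]); rel(); st()
im=ims[-1]; crop(im,"e",(70,160,310,400),8)
E
```

```text
t 17.4 loop in stand mm [  47.4  -11.5 -207.3] F stand [-0.07 -0.12  3.7 ] yaw -0.001
mean F [-0.12 -0.19  1.93] sd [0.64 0.54 0.32]
imdiff [0, 0, 0, 1, 1, 1]
backrod cols [(106, 362), (110, 364), (114, 364), (118, 364), (122, 363), (126, 361)]
lowest row 127
t 17.7 loop in stand mm [  47.1  -11.3 -206.9] F stand [0.56 0.77 1.88] yaw -0.001
{'clock': np.float64(17.7), 'tool_pos': array([0.501, 0.122, 0.101]), 'eef_rot': array([-3.142e+00,  0.000e+00, -1.000e-03]), 'ft_force': array([0.302, 0.904, 1.876]), 'opening': np.float64(0.401), 'gripper_force': np.float64(29.999), 'joint_pos': array([0.012, 0.448, 1.696, 0.   , 0.998, 1.583])}
```

View pics/e.png

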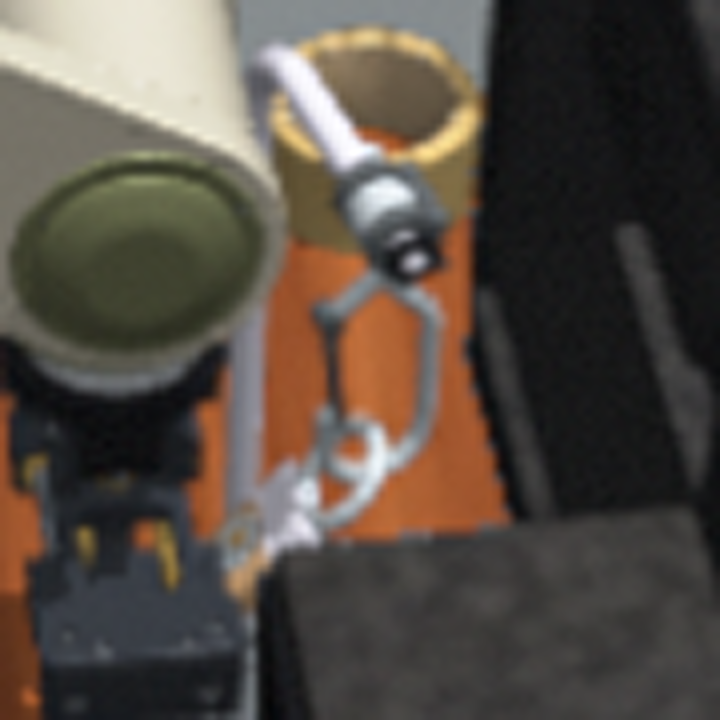

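The loop hangs in the hook bottom around (345,440), the gate is shut, and the paddle slants steeply down to the gripper. Releasing it.

Call:
send_rows --increments '[[8.8,[0,0,0],0],[8.8,[0,0,0],0],[8.8,[0,0,0],0],[8.8,[-1,0,0],0],[8.8,[-2,0,0],0],[8.8,[-2.5,0,0],0],[8.8,[-2.5,0,0],0],[8.8,[-2,0,0],0],[8.8,[-1,0,0],0]]'

```text
clock: 18.6
tool_pos: [0.3896, 0.1224, 0.1007]
eef_rot: [-3.142, 0.001, -0.001]
ft_force: [1.1, -0.1, -0.5]
opening: 0.999
gripper_force: 0.0
```

Call:
send_rows --increments '[[8.8,[0,0,0],0],[8.8,[0,0,0],0],[8.8,[0,0,0],0],[8.8,[0,0,0],0],[8.8,[0,0,0],0],[8.8,[0,0,0],0],[8.8,[0,0,0],0],[8.8,[0,0,0],0],[8.8,[0,0,0],0],[8.8,[0,0,0],0]]'

```text
clock: 19.6
tool_pos: [0.3916, 0.1223, 0.1007]
eef_rot: [-3.142, -0.0, -0.001]
ft_force: [-0.1, 0.4, -0.5]
opening: 1.0
gripper_force: 0.0
```

Call:
send_rows --increments '[[8.8,[0,0,0],0],[8.8,[0,0,0],0],[8.8,[0,0,0],0],[8.8,[0,0,0],0],[8.8,[0,0,0],0],[8.8,[0,0,0],0],[8.8,[0,0,0],0],[8.8,[0,0,0],0],[8.8,[0,0,0],0],[8.8,[0,0,0],0]]'

```text
clock: 20.6
tool_pos: [0.3916, 0.1223, 0.1007]
eef_rot: [3.142, -0.0, -0.001]
ft_force: [-0.2, 0.0, 0.0]
opening: 1.0
gripper_force: 0.0
```

```bash
python3 - <<'E'
from h import *
st(); ims=[vision.read_camera("side")[0] for _ in range(12)]
# motion of hook and collar region: back rod column per frame
for im in ims[::2]: backrod(im)
np.save("ims5.npy",ims)
E
```

```text
{'clock': np.float64(20.6), 'tool_pos': array([0.392, 0.122, 0.101]), 'eef_rot': array([ 3.142e+00, -0.000e+00, -1.000e-03]), 'ft_force': array([-0.248,  0.035,  0.024]), 'opening': np.float64(1.0), 'gripper_force': np.float64(0.0), 'joint_pos': array([ 0.015,  0.246,  1.998, -0.   ,  0.897,  1.587])}
backrod cols [(106, 366), (110, 367), (114, 368), (118, 368), (122, 367), (126, 366)]
lowest row 131
backrod cols [(106, 364), (110, 365), (114, 365), (118, 365), (122, 365), (126, 363)]
lowest row 131
backrod cols [(106, 361), (110, 363), (114, 362), (118, 362), (122, 361), (126, 359)]
lowest row 125
backrod cols [(106, 358), (110, 361), (114, 360), (118, 359), (122, 358), (126, 357)]
lowest row 116
backrod cols [(106, 358), (110, 361), (114, 360), (118, 359), (122, 358), (126, 357)]
lowest row 117
backrod cols [(106, 360), (110, 363), (114, 362), (118, 361), (122, 361), (126, 359)]
lowest row 125
```

Call:
send_rows --increments '[[8.8,[0,0,0],0],[8.8,[0,0,0],0],[8.8,[0,0,0],0],[8.8,[0,0,0],0],[8.8,[0,0,0],0],[8.8,[0,0,0],0],[8.8,[0,0,0],0],[8.8,[0,0,0],0],[8.8,[0,0,0],0],[8.8,[0,0,0],0]]'

```text
clock: 22.2
tool_pos: [0.3916, 0.1223, 0.1007]
eef_rot: [3.142, 0.0, -0.001]
ft_force: [-0.6, 0.6, 0.5]
opening: 0.996
gripper_force: 0.0
```

Call:
send_rows --increments '[[8.8,[0,0,0],0],[8.8,[0,0,0],0],[8.8,[0,0,0],0],[8.8,[0,0,0],0],[8.8,[0,0,0],0],[8.8,[0,0,0],0],[8.8,[0,0,0],0],[8.8,[0,0,0],0],[8.8,[0,0,0],0],[8.8,[0,0,0],0]]'

```text
clock: 23.2
tool_pos: [0.3916, 0.1223, 0.1007]
eef_rot: [3.142, -0.0, -0.001]
ft_force: [0.0, 0.1, -0.1]
opening: 0.999
gripper_force: 0.0
```

Call:
send_rows --increments '[[8.8,[0,0,0],0],[8.8,[0,0,0],0],[8.8,[0,0,0],0],[8.8,[0,0,0],0],[8.8,[0,0,0],0],[8.8,[0,0,0],0],[8.8,[0,0,0],0],[8.8,[0,0,0],0],[8.8,[0,0,0],0],[8.8,[0,0,0],0]]'

```text
clock: 24.2
tool_pos: [0.3916, 0.1223, 0.1007]
eef_rot: [3.142, -0.0, -0.001]
ft_force: [-1.1, 0.5, -0.4]
opening: 0.996
gripper_force: 0.0
```

Call:
send_rows --increments '[[8.8,[0,0,0],0],[8.8,[0,0,0],0],[8.8,[0,0,0],0],[8.8,[0,0,0],0],[8.8,[0,0,0],0],[8.8,[0,0,0],0],[8.8,[0,0,0],0],[8.8,[0,0,0],0],[8.8,[0,0,0],0],[8.8,[0,0,0],0]]'

```text
clock: 25.2
tool_pos: [0.3916, 0.1223, 0.1007]
eef_rot: [3.142, 0.0, -0.001]
ft_force: [-0.7, -0.5, -0.0]
opening: 0.998
gripper_force: 0.0
```

Call:
send_rows --increments '[[8.8,[0,0,0],0],[8.8,[0,0,0],0],[8.8,[0,0,0],0],[8.8,[0,0,0],0],[8.8,[0,0,0],0],[8.8,[0,0,0],0],[8.8,[0,0,0],0],[8.8,[0,0,0],0],[8.8,[0,0,0],0],[8.8,[0,0,0],0]]'

```text
clock: 26.2
tool_pos: [0.3916, 0.1223, 0.1007]
eef_rot: [3.142, -0.0, -0.001]
ft_force: [-0.1, -0.3, 0.2]
opening: 0.997
gripper_force: 0.0
```

```bash
python3 - <<'E'
from h import *
st(); ims=[vision.read_camera("side")[0] for _ in range(24)]
for im in ims[::2]: backrod(im)
ts=[cv2.resize(ims[i][75:165,325:385,::-1],(240,360),interpolation=cv2.INTER_CUBIC) for i in (0,8,16)]
cv2.imwrite("pics/f.png",np.hstack(ts))
E
```

```text
{'clock': np.float64(26.2), 'tool_pos': array([0.392, 0.122, 0.101]), 'eef_rot': array([ 3.142e+00, -0.000e+00, -1.000e-03]), 'ft_force': array([-0.129, -0.277,  0.181]), 'opening': np.float64(0.997), 'gripper_force': np.float64(0.0), 'joint_pos': array([ 0.015,  0.246,  1.998, -0.   ,  0.897,  1.587])}
backrod cols [(106, 366), (110, 367), (114, 368), (118, 368), (122, 367), (126, 366)]
lowest row 131
backrod cols [(106, 364), (110, 365), (114, 365), (118, 365), (122, 365), (126, 363)]
lowest row 131
backrod cols [(106, 360), (110, 363), (114, 362), (118, 362), (122, 361), (126, 359)]
lowest row 125
backrod cols [(106, 358), (110, 361), (114, 360), (118, 359), (122, 358), (126, 357)]
lowest row 116
backrod cols [(106, 358), (110, 361), (114, 360), (118, 359), (122, 358), (126, 357)]
lowest row 117
backrod cols [(106, 360), (110, 363), (114, 362), (118, 362), (122, 361), (126, 359)]
lowest row 125
backrod cols [(106, 364), (110, 365), (114, 365), (118, 365), (122, 365), (126, 363)]
lowest row 131
backrod cols [(106, 366), (110, 367), (114, 368), (118, 368), (122, 367), (126, 366)]
lowest row 131
backrod cols [(106, 366), (110, 367), (114, 368), (118, 368), (122, 367), (126, 366)]
lowest row 131
backrod cols [(106, 364), (110, 365), (114, 365), (118, 365), (122, 365), (126, 362)]
lowest row 131
backrod cols [(106, 360), (110, 363), (114, 362), (118, 362), (122, 361), (126, 359)]
lowest row 125
backrod cols [(106, 358), (110, 361), (114, 360), (118, 359), (122, 358), (126, 357)]
lowest row 117
```

View pics/f.png

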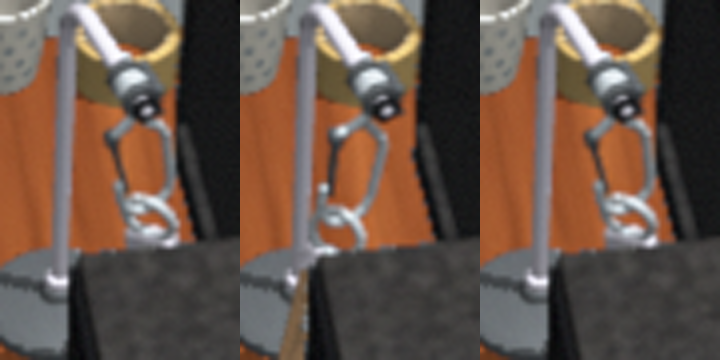

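The three frames show the paddle hanging in the shut hook, but swinging undamped with a period of about 0.8 s. In the middle tile its board comes out at (295,310). I'll estimate the amplitude to see whether braking is needed.

```bash
python3 - <<'E'
from h import *
def rayy(u,v,y):
    a=ray("side",u,v,0.);b=ray("side",u,v,.3); return a+(b-a)*(y-a[1])/(b[1]-a[1])
for tx,ty in ((292,310),(283,355),(305,270)):
    u,v=325+(tx-240+.5)/4-.5,75+(ty+.5)/4-.5
    print([rayy(u,v,y).round(3).tolist() for y in (.09,.11)])
ims=[];P=[]
for i in range(18):
    p,d=vision.read_camera("side"); W=cloud("side",d)
    m=(W[...,2]>.04)&(W[...,2]<.2)&(W[...,1]>.07)&(W[...,1]<.15)&(W[...,0]>.47)&(W[...,0]<.68)
    q=W[m]; P.append((len(q),)+tuple(np.round(q.min(0),3))+tuple(np.round(q.max(0),3)) if len(q) else 0)
for a in P: print(a)
st()
E
```

```text
[[0.538, 0.09, 0.137], [0.541, 0.11, 0.115]]
[[0.532, 0.09, 0.09], [0.535, 0.11, 0.067]]
[[0.546, 0.09, 0.176], [0.549, 0.11, 0.155]]
(190, np.float64(0.53), np.float64(0.09), np.float64(0.055), np.float64(0.589), np.float64(0.122), np.float64(0.2))
(108, np.float64(0.539), np.float64(0.098), np.float64(0.056), np.float64(0.592), np.float64(0.122), np.float64(0.2))
(60, np.float64(0.564), np.float64(0.1), np.float64(0.167), np.float64(0.6), np.float64(0.125), np.float64(0.2))
(63, np.float64(0.572), np.float64(0.103), np.float64(0.164), np.float64(0.607), np.float64(0.128), np.float64(0.2))
(71, np.float64(0.58), np.float64(0.103), np.float64(0.164), np.float64(0.616), np.float64(0.133), np.float64(0.2))
(79, np.float64(0.587), np.float64(0.106), np.float64(0.159), np.float64(0.623), np.float64(0.134), np.float64(0.2))
(88, np.float64(0.591), np.float64(0.108), np.float64(0.154), np.float64(0.63), np.float64(0.136), np.float64(0.199))
(84, np.float64(0.594), np.float64(0.108), np.float64(0.155), np.float64(0.629), np.float64(0.137), np.float64(0.199))
(92, np.float64(0.59), np.float6
[... 748 characters left out ...]
89), np.float64(0.124), np.float64(0.2))
(209, np.float64(0.527), np.float64(0.089), np.float64(0.058), np.float64(0.586), np.float64(0.121), np.float64(0.199))
(183, np.float64(0.533), np.float64(0.092), np.float64(0.058), np.float64(0.589), np.float64(0.123), np.float64(0.2))
(108, np.float64(0.54), np.float64(0.097), np.float64(0.061), np.float64(0.592), np.float64(0.125), np.float64(0.2))
{'clock': np.float64(28.3), 'tool_pos': array([0.392, 0.122, 0.101]), 'eef_rot': array([ 3.142e+00, -0.000e+00, -1.000e-03]), 'ft_force': array([-0.574,  0.009, -0.4  ]), 'opening': np.float64(1.002), 'gripper_force': np.float64(0.0), 'joint_pos': array([ 0.015,  0.246,  1.998, -0.   ,  0.897,  1.587])}
```

At the ring (about 130 mm below the pivot) the measured speed is about 0.17 m/s. That gives about 0.27 m/s at the paddle's origin, and the tilt is about 0.17 rad. Both are within the limits, the gate is shut and the gripper is clear, so I'm handing in.

```bash
python3 -c "
from rig import env
print(env.close_job())"
```

```text
the job is handed in; nothing more can be done
None
```

The job is handed in, with no verdict shown yet: the paddle hangs by its loop in the hook with the gate shut and the gripper clear of it, still swaying at about 0.27 m/s by my estimate (limit 0.4).

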